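# Unlock the sprung lock box and hold its key turned

### The arm

A 7-joint arm with a two-finger parallel gripper is mounted at the origin on the work surface; the furniture and walls round the work are solid. World frame = base frame: x ahead of the robot, y to its left, z up, the work surface at z = 0. Lengths are in m, angles in rad, forces in N, time in s.
With the tool pointing down it reaches from about 0.425 to 0.95 m from the base axis. Payload 4.7 kg.
Tool frame: the origin (TCP) lies midway between the tips of the shut fingers; the grasp point (between the pads) lies 19 mm behind it (robot.grip_depth is the distance from the TCP to the grasp point, in m); z points along the fingers, y is the direction in which the jaws open and shut (so a half turn about z gives the same grasp; the last joint's range is limited). The gripper opens to 85 mm and grips with 20 to 120 N. Pads are 22 mm wide; open, the fingers measure 114 mm over their backs; the gripper's body (76 mm by 85 mm) begins 54 mm behind the grasp point. The pads swing forward as they close: fully open they stand 13 mm farther back than shut.
Start: joints at [1.204, 0.469, -0.049, 1.532, 0.024, 1.141, -0.082], TCP at [0.224, -0.637, 0.231] pointing down, gripper open.
Joint ranges: [-2.59, 2.59], [-0.33, 1.99], [-1.39, 1.29], [0.1, 2.45], [-1.04, 4.18], [0.21, 1.99], [-2.66, 2.66]. Speed limits (rad/s): [2.57, 2.57, 3.14, 3.14, 3.14, 3.14, 3.14].

### API

Orientations are given as a unit quaternion [w, x, y, z].
In Python, from plant import robot gives the robot as it stands.
- The arm moves only by the tool arm_command, never from a script. Its argument "steps" is one flat list of numbers, 7 for each row, row after row: the shift along the tool's x, y, z in mm, then the turn, a rotation vector about the tool's x, y, z in rad, then the finger opening in mm, from 0 to 85.4. In form: [dx, dy, dz, wx, wy, wz, jaw, dx, dy, dz, wx, wy, wz, jaw, ...]. A call has 1 to 20 rows; each row is the pose to reach, as a shift and turn from the pose commanded when the call began, along the tool's axes at that moment; what a row does not reach only later rows make up. A row lasts 1/8 s, in which the tool goes at most 62.5 mm and 10.7 degrees, less where a joint would pass 70% of its speed; a pose out of reach is approached as far as the arm can. A call with a gripper value outside its range is refused whole. The fingers move at their own pace and stop on an object; "force" is the grip in N (left out, the last holds). Time passes only in rows, so rows that repeat a pose let the fingers close. It gives the time, the measured TCP pose, the force and the opening at its end, in the units of the state.
- robot.get_state(): the state, without advancing time (a new reading comes with each control period).
- robot.camera(name): name is "side" or "top"; returns a dict with "img" (384x512x3 uint8, blue, green, red), "z_map" (384x512 float32, m along the optical axis (not along the pixel's ray), 0 where there is no reading), "vfov" (degrees; the focal length in pixels is half the picture's height over the tangent of half this angle, whatever the lens; pixels are square), "cx", "cy" (the principal point, pixels), "eye" and "orientation" of the camera in the world. Camera axes: x right, y down, z forward; pixel columns grow to the right and rows downward; lengths in m; the calibration is good to about 2 mm. A picture is of the moment at which its call begins.
- robot.close_job(): hands the job in, once; it reports no verdict.
The state is a dict: "time": time; "joints": joint angles; "joint_velocities": joint speeds; "effort": joint torques, N m; "ee_pos": TCP position; "tool_rot": TCP orientation; "wrist_force": force on the tool from outside, world axes, zero at the start; "moment": the same for the moment, N m; "width": opening from 0.0 (shut) to 1.0 (fully open).
Only numpy, scipy, OpenCV 4.12 (cv2) and the standard library are available. Lean on these libraries where they do the work, as an engineer would, in place of code of your own. Each camera call takes 0.05 s, during which the arm holds its last target.

### The job

Take the key with the rectangular head out of the wooden key block, push it fully home into the lock of the grey steel lock box (work it a little from side to side if the tumblers stick), and turn it a quarter turn clockwise against its spring, so that the lid springs up. The lock snaps back when let go, so finish still holding the key turned, fully home; leave the other two keys in the block and everything else where it is.

Things in the scene. Friction and masses are not known exactly. Their poses are not given: they have to be found in the camera images.
- box_key: The lock box's key, the only one with a rectangular head; stands blade down in one of the key block's slots. Origin: middle of the shoulder between blade and neck; z up through the head, x along the width, y through the thickness. Steel blade below the origin: 9.5 wide (x), 3.2 thick (y), 27 mm long, the last 7 mm tapering to a tip 3 x 1 mm. Half a turn about z makes no difference.
- box_key_head (a point): Middle of that key's head, 23 mm above the key's origin: flat black plastic, 30 wide (x), 9 thick (y), 34 mm high, from 6 to 40 mm above the origin, to be pinched across y. Below it a steel neck 14 x 7.5 mm. 50 to 80 g. The key's origin lies level with the block's top (36 mm up) while in the block, and level with the lock's face when fully home.
- round_key_1: Key of another lock, with a round head (27 mm across, 9 thick) and a narrower blade that does not work this lock; same origin and axes as box_key. To be left in the block.
- round_key_2: Like round_key_1. To be left in the block.
- key_block: Wooden block, 46 (x) x 150 (y) x 36 mm high, heavy, does not move; origin: centre of the underside. Three slots in its top at y = -44, 0, +44 mm, long side along y; each holds a key, widths of the heads along y, fingers have free room on the x sides.
- lock_box: Grey steel box, 210 deep (x) x 200 (y) x 85 mm high, fixed to the desk; origin: centre of the underside, x pointing from its front away to the hinge. The front 75 mm of the top is a fixed deck (top at z = 85 mm) with the lock in its middle at x = -72, y = 0; the lid lies behind it, its front edge 43 mm behind the lock's axis and carrying a low folded bail handle.
- keyway (a point): Middle of the lock's brass face, on its vertical turning axis, 88 mm above the desk; turns with the lock. x along the keyway's length (at joint 0: along the box's x). Keyway 11.6 (x) x 4.6 mm (y), straight down, 30 mm deep; steel collar round the face, 42 mm across, 1 mm higher.
- wafer_1: Deeper of two sprung wafers hidden in the keyway, 9 and 17.5 mm below its face; origin on the lock's axis. They reach in from the keyway's +x side and press sideways on the blade with 2 to 6 N each. A straight push past them takes roughly 8 to 15 N; turning the key to and fro by a few degrees helps. They lock the plug until the key is nearly fully home.
- lock_plug (a joint): Turn of the lock in rad: 0 locked, growing clockwise seen from above, stop at 1.5 (the quarter turn). Springs back with 0.04 N m at 0 to 0.12 N m at the stop. The key's play in the keyway swallows about 0.15 to 0.25 rad, so turn the hand up to 0.2 rad past the quarter turn if it can. The cam frees the lid at about 0.8 rad.
- lock_lid (a joint): Opening of the lid in rad, 0 shut (up to 0.01 of slack); hinged at the box's back. When freed, a spring lifts it to about 0.19 rad (front edge up by about 25 mm), where it stays.
- labels: Roll of labels lying flat, 68 mm across, 30 high; bystander. Origin: centre of the underside.
- bottle: Amber bottle with a screw cap, 52 mm across, 110 high; bystander behind and to the right of the key block. Origin: centre of the underside.

How it is judged:
On the way, in this order (a step that is already met when the one before it is completed fails the run):
1. the key with the rectangular head is lifted clear of the key block (z of box_key in the frame of key_block above 0.066 m and contact force between the fingers and box_key above 0.5 N), for 0.1 s.
2. it is fully home in the lock, which is not yet turned (z of box_key in the frame of keyway below 0.003 m and horizontal distance between box_key and keyway below 0.004 m and angle between box_key's own z axis and vertical below 0.12 rad and value of joint lock_plug below 0.3 rad), for 0.1 s.
At the end, for the whole second after the job is handed in: Lock turned more than 1.1 rad, lid up more than 0.1 rad, rectangular-headed key within 4 mm of fully home, within 4 mm of the lock's axis, upright within 0.15 rad and still held (finger force above 1 N); both round-headed keys in the block (raised less than 10 mm) (value of joint lock_plug above 1.1 rad and value of joint lock_lid above 0.1 rad and z of box_key in the frame of keyway below 0.004 m and horizontal distance between box_key and keyway below 0.004 m and angle between box_key's own z axis and vertical below 0.15 rad and contact force between the fingers and box_key above 1 N and z of each of round_key_1, round_key_2 in the frame of key_block below 0.046 m); the arm keeps its last pose, push and grip.
It fails at once if a round-headed key is taken out or shoved about (distance of any of round_key_1, round_key_2 from where it was at the start of the episode above 0.02 m).
It fails at once if the label roll or the bottle is displaced by more than 3 cm (distance of any of labels, bottle from where it was at the start of the episode above 0.03 m).
It also fails if it takes over 48 s, if anything falls off the work surface, if the arm or the gripper's body presses on something with over 40 N, if the wrist force passes 120 N, or if a joint passes its speed limit or range.

## Working session

There is one attempt and no reset: what is moved stays moved. The work goes in short steps, Python scripts to look and compute and a tool call to move; the robot and the scene stay as the last step left them, time stands still between calls to the robot, and variables do not carry over. Pictures are saved under pics/ and viewed, and the job is handed in when it is done.

Besides the shell and the picture viewer there is one more tool, called after ">>>" by a JSON object that holds its "fn" and its "kwargs", one argument or row to a line. arm_command: Moves the arm, as the interface text tells. Its arguments: {"type":"object","properties":{"steps":{"type":"array"},"force":{"type":"number"}},"required":["steps"]}

```bash
ls; mkdir -p pics; cat > h.py <<'E'
import numpy as np, cv2
from plant import robot
from scipy.spatial.transform import Rotation as R
def q2R(q): return R.from_quat([q[1],q[2],q[3],q[0]]).as_matrix()
def K(c):
    f=c["img"].shape[0]/2/np.tan(np.radians(c["vfov"])/2); return f,c["cx"],c["cy"]
def ray(c,u,v):
    f,cx,cy=K(c); return np.array(c["eye"]), q2R(c["orientation"])@np.array([(u-cx)/f,(v-cy)/f,1.])
def onplane(c,u,v,z):
    e,d=ray(c,u,v); return e+d*(z-e[2])/d[2]
def pts(c):
    f,cx,cy=K(c); z=c["z_map"]; v,u=np.mgrid[:z.shape[0],:z.shape[1]]
    P=np.stack([(u-cx)/f*z,(v-cy)/f*z,z],-1)@q2R(c["orientation"]).T+np.array(c["eye"])
    P[z==0]=np.nan; return P
def proj(c,p):
    f,cx,cy=K(c); q=q2R(c["orientation"]).T@(np.array(p)-np.array(c["eye"])); return q[0]/q[2]*f+cx,q[1]/q[2]*f+cy
E
python3 - <<'E'
from h import *
import pickle
s=robot.get_state(); print(s)
for n in("top","side"):
    c=robot.camera(n); pickle.dump(c,open(n+"0.pkl","wb")); cv2.imwrite(f"pics/{n}0.png",c["img"]); print(n,c["vfov"],c["cx"],c["cy"],c["eye"],c["orientation"])
E
```

```text
pics
{'time': 0.0, 'joints': array([ 1.20412901,  0.46947759, -0.04859501,  1.53374536,  0.0240692 ,
        1.14097889, -0.08228888]), 'joint_velocities': array([ 0.00152586, -0.00293394, -0.00239679, -0.00099426,  0.0005573 ,
        0.00074872, -0.00118185]), 'effort': array([ 6.81858764e-04, -5.10304821e+01, -4.60899656e-02, -2.37706375e+01,
        1.07247639e-02,  7.43505807e-03, -3.95320640e-06]), 'ee_pos': array([ 0.22349891, -0.63628269,  0.23021527]), 'tool_rot': array([-9.93821972e-04,  9.85769900e-01,  1.68097229e-01, -1.93448433e-04]), 'wrist_force': array([-0.15062158,  0.3005886 , -0.10910288]), 'moment': array([ 0.01608363, -0.00983015,  0.02251371]), 'width': 1.0026968180965752}
top 51.49240970529665 255.33702882442705 184.98298823543792 [ 0.42380878 -0.1940489   0.92555028] [-0.02847058  0.71025388 -0.70237954  0.03730738]
side 49.32209235728541 254.90291983687518 189.28053635605187 [-0.02499656  0.71659599  0.54102643] [ 0.14870837 -0.21495059  0.80806611 -0.52793108]
```

View pics/top0.png

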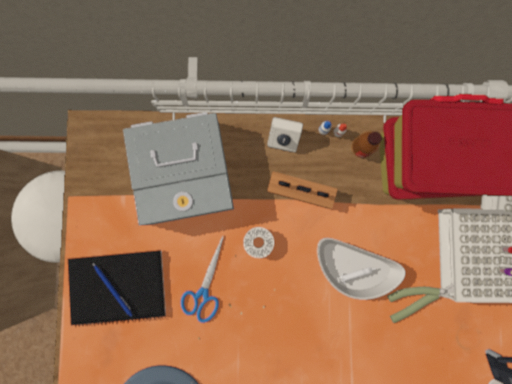

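View pics/side0.png

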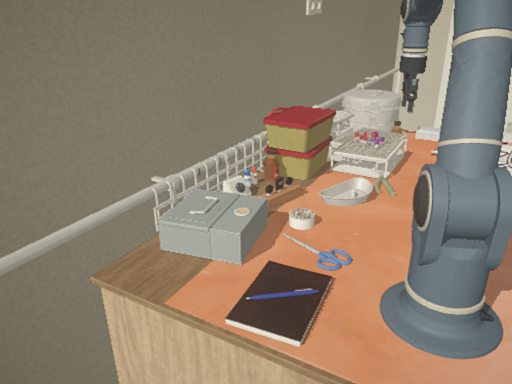

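The top view shows the lock face at about (183,201) and the key block at about (303,190) with three black heads. The bottle is at (367,146) and the label roll at (259,242). I'll enlarge both views to tell the heads apart.

```bash
python3 - <<'E'
from h import *
import pickle
t=pickle.load(open("top0.pkl","rb")); s=pickle.load(open("side0.pkl","rb"))
a=cv2.resize(t["img"][165:215,260:345],None,fx=8,fy=8,interpolation=cv2.INTER_CUBIC)
b=cv2.resize(s["img"][160:230,220:310],None,fx=8,fy=8,interpolation=cv2.INTER_CUBIC)
cc=cv2.resize(t["img"][105:230,115:240],None,fx=4.5,fy=4.5,interpolation=cv2.INTER_CUBIC)
cv2.imwrite("pics/a.png",a);cv2.imwrite("pics/b.png",b);cv2.imwrite("pics/c.png",cc)
P=pts(t)
for n,(u,v) in dict(lock=(183,201),block=(303,195),k1=(284,184),k2=(303,189),k3=(322,194),bottle=(367,146),roll=(259,232),deskO=(250,300)).items(): print(n,P[v,u].round(3), onplane(t,u,v,.06).round(3))
for h in(.06,): print(K(t))
E
```

```text
lock [ 0.467 -0.05   0.073] [ 0.468 -0.048  0.06 ]
block [ 0.486 -0.312  0.036] [ 0.484 -0.309  0.06 ]
k1 [ 0.507 -0.266  0.071] [ 0.508 -0.267  0.06 ]
k2 [ 0.496 -0.307  0.071] [ 0.497 -0.309  0.06 ]
k3 [ 0.486 -0.349  0.066] [ 0.487 -0.35   0.06 ]
bottle [ 0.59  -0.445  0.079] [ 0.594 -0.451  0.06 ]
roll [ 0.402 -0.214  0.032] [ 0.403 -0.213  0.06 ]
deskO [ 0.248 -0.196  0.002] [ 0.259 -0.196  0.06 ]
(np.float64(398.12458844000935), 255.33702882442705, 184.98298823543792)
```

View pics/a.png

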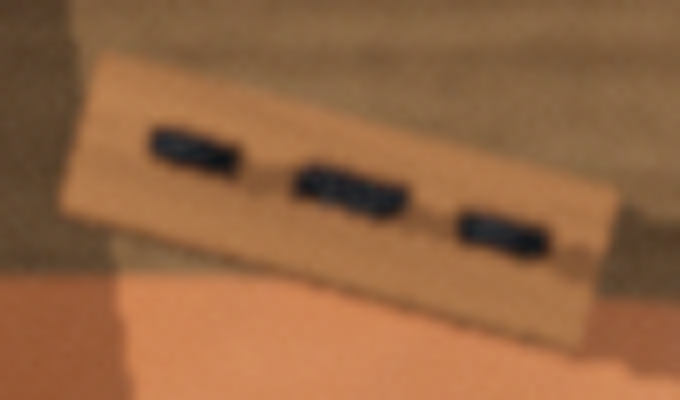

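View pics/b.png

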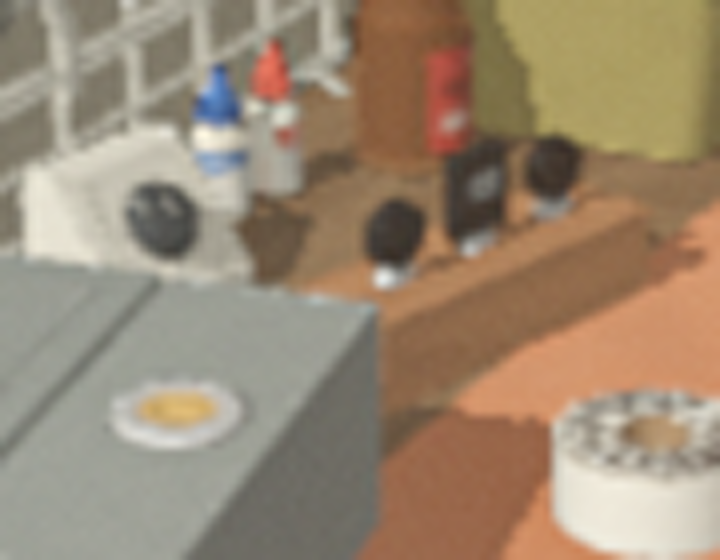

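View pics/c.png

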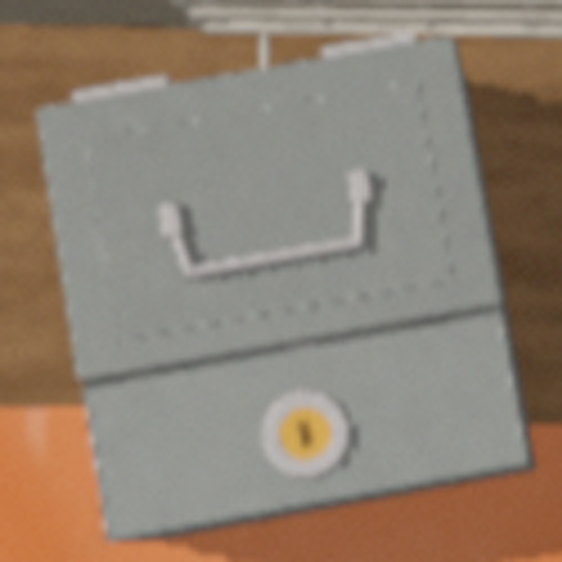

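The middle key has the rectangular head: side view at about (279,184), top view at about (303,189). The keyway slot runs along the box's x. Next I'll measure both accurately.

```bash
cat > m.py <<'E'
from h import *
import pickle
t=pickle.load(open("top0.pkl","rb")); s=pickle.load(open("side0.pkl","rb"))
def up(c,x0,y0,x1,y1,k=8):
    g=cv2.resize(c["img"][y0:y1,x0:x1],None,fx=k,fy=k,interpolation=cv2.INTER_CUBIC)
    return g,(lambda u,v:((u+.5)/k-.5+x0,(v+.5)/k-.5+y0))
# block corners
g,f=up(t,260,165,345,215)
hsv=cv2.cvtColor(g,cv2.COLOR_BGR2HSV)
dark=(g.max(2)<75).astype(np.uint8)
n,l,st,ce=cv2.connectedComponentsWithStats(dark)
for i in range(1,n):
    if 600<st[i,4]<12000:
        cn=max(cv2.findContours((l==i).astype(np.uint8),0,1)[0],key=cv2.contourArea)
        r=cv2.minAreaRect(cn); bp=[f(*p) for p in cv2.boxPoints(r)]
        W=np.array([onplane(t,*p,.076)[:2] for p in bp]); print("head",st[i],W.mean(0).round(4), [np.round(np.linalg.norm(W[k]-W[k-1])*1e3,1) for k in range(2)], W.round(4).tolist())
# block corners by eye from enlarged picture
C=[onplane(t,*f(*p),.036)[:2] for p in((104,50),(618,187),(580,348),(60,210))]
C=np.array(C);print("block",C.round(4).tolist(),C.mean(0).round(4),[np.linalg.norm(C[k]-C[k-1]).round(4) for k in range(4)])
d=(C[0]+C[3]-C[1]-C[2])/2; print("block +-y dir deg",np.degrees(np.arctan2(d[1],d[0])))
# lock
g,f=up(t,160,180,206,224)
hsv=cv2.cvtColor(g,cv2.COLOR_BGR2HSV)
y=((hsv[...,1]>90)&(hsv[...,0]>15)&(hsv[...,0]<40)&(g[...,2]>120)).astype(np.uint8)
y=cv2.morphologyEx(y,cv2.MORPH_CLOSE,np.ones((25,25)))
cn=max(cv2.findContours(y,0,1)[0],key=cv2.contourArea)
(cx,cy),(a,b),_=cv2.fitEllipse(cn); p=onplane(t,*f(cx,cy),.088); q=onplane(t,*f(cx+a/2,cy),.088);print("brass",f(cx,cy),p.round(4),"dia",2*np.linalg.norm(p-q),a,b)
w=((hsv[...,1]<40)&(g.min(2)>150)).astype(np.uint8); w|=y
n,l,st,ce=cv2.connectedComponentsWithStats(w);i=1+np.argmax(st[1:,4])
cn=max(cv2.findContours((l==i).astype(np.uint8),0,1)[0],key=cv2.contourArea)
(cx,cy),(a,b),_=cv2.fitEllipse(cn); p=onplane(t,*f(cx,cy),.089); q=onplane(t,*f(cx+a/2,cy),.089);print("collar",f(cx,cy),p.round(4),"dia",2*np.linalg.norm(p-q),a,b)
cv2.imwrite("pics/d.png",cv2.resize(g,None,fx=1.5,fy=1.5))
# box top corners from enlarged c.png (k 4.5)
h=lambda u,v:((u+.5)/4.5-.5+115,(v+.5)/4.5-.5+105)
C=np.array([onplane(t,*h(*p),.085)[:2] for p in((110,538),(532,466),(457,38),(37,110))])
print("box",C.round(4).tolist(),C.mean(0).round(4),[np.linalg.norm(C[k]-C[k-1]).round(4) for k in range(4)])
for a,b in((0,3),(1,2)): d=C[b]-C[a];print("box x deg",np.degrees(np.arctan2(d[1],d[0])))
d=C[0]-C[1];print("box y deg",np.degrees(np.arctan2(d[1],d[0])))
E
python3 m.py
```

```text
head [ 154  132   84   42 2179] [ 0.5067 -0.2656] [np.float64(23.0), np.float64(7.6)] [[0.5058, -0.2535], [0.5132, -0.2554], [0.5077, -0.2777], [0.5003, -0.2758]]
head [ 295  169  111   49 3158] [ 0.4966 -0.3072] [np.float64(29.6), np.float64(8.8)] [[0.4963, -0.2917], [0.5047, -0.2941], [0.497, -0.3227], [0.4886, -0.3204]]
head [ 459  215   89   42 2303] [ 0.4851 -0.3483] [np.float64(24.5), np.float64(8.0)] [[0.4838, -0.3354], [0.4916, -0.3372], [0.4864, -0.3611], [0.4787, -0.3593]]
block [[0.5394, -0.2432], [0.5024, -0.388], [0.457, -0.377], [0.4941, -0.2312]] [ 0.4982 -0.3098] [np.float64(0.0469), np.float64(0.1495), np.float64(0.0467), np.float64(0.1504)]
block +-y dir deg 75.70207508150544
brass (182.34053802490234, 200.9022922515869) [ 0.4667 -0.0512  0.088 ] dia 0.02230799048498183 85.1559829711914 87.10676574707031
collar (181.58747673034668, 200.73720359802246) [ 0.4669 -0.0497  0.089 ] dia 0.04101027777790779 156.71392822265625 161.22935485839844
box [[0.4171, 0.0384], [0.4527, -0.1572], [0.6569, -0.1181], [0.6191, 0.0806]] [ 0.5365 -0.0391] [np.float64(0.2064), np.float64(0.1989), np.float64(0.208), np.float64(0.2023)]
box x deg 11.791157098106204
box x deg 10.83971220317145
box y deg 100.31601157986842
```

View pics/d.png

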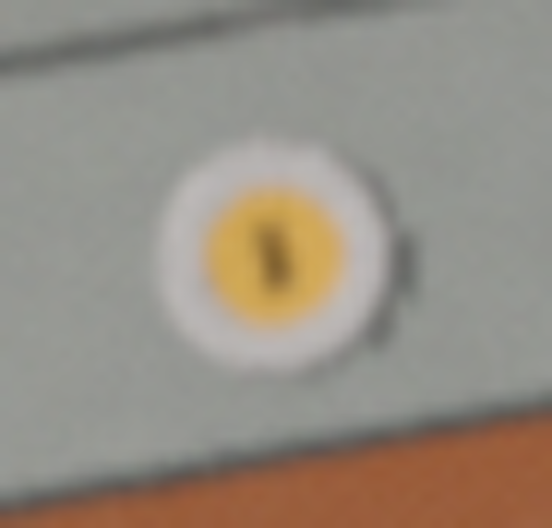

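```bash
python3 - <<'E'
from h import *
import pickle
t=pickle.load(open("top0.pkl","rb")); s=pickle.load(open("side0.pkl","rb"))
f=lambda u,v:((u+.5)/8-.5+220,(v+.5)/8-.5+160)
g=cv2.resize(s["img"][160:230,220:310],None,fx=8,fy=8,interpolation=cv2.INTER_CUBIC)
m=(g.max(2)<80).astype(np.uint8)
n,l,st,ce=cv2.connectedComponentsWithStats(m)
for i in range(1,n):
    if st[i,4]>800: print(st[i],ce[i].round(1),onplane(s,*f(st[i,0]+st[i,2]/2,st[i,1]+st[i,3]/2),.059).round(4))
hsv=cv2.cvtColor(g,cv2.COLOR_BGR2HSV)
y=((hsv[...,1]>80)&(hsv[...,0]>15)&(hsv[...,0]<40)&(g[...,2]>120)).astype(np.uint8); y[:370]=0;y[:,:100]=0;y[:,260:]=0
cn=max(cv2.findContours(y,0,1)[0],key=cv2.contourArea);(cx,cy),ab,_=cv2.fitEllipse(cn);print("brass",cx,cy,onplane(s,*f(cx,cy),.088).round(4),ab)
# predicted pixels in enlarged side view of top-derived points
for p in((.4966,-.3072,.059),(.4982,-.3098,.059),(.4668,-.0505,.088)):
    u,v=proj(s,p); print(p,((u+.5-220)*8-.5).round(1),((v+.5-160)*8-.5).round(1))
P=pts(s); uu,vv=[int(round(x)) for x in f(476,192)]; print("side depth head",P[vv,uu].round(4))
E
```

```text
[ 528  139   51   58 2123] [553.1 167. ] [ 0.4837 -0.3448  0.059 ]
[ 449  140   56   98 3242] [473.2 189.1] [ 0.4997 -0.3126  0.059 ]
[ 370  202   52   63 2419] [395.3 233.2] [ 0.5063 -0.2614  0.059 ]
brass 177.2276611328125 408.8000793457031 [ 0.4687 -0.0528  0.088 ] (28.893936157226562, 72.14968872070312)
(0.4966, -0.3072, 0.059) 477.8 195.5
(0.4982, -0.3098, 0.059) 477.2 192.3
(0.4668, -0.0505, 0.088) 178.6 413.1
side depth head [ 0.4963 -0.3048  0.0599]
```

Top and side views agree within about 2 mm. The key is at about (0.4975,-0.309) with its width at 75.5°. The lock is at about (0.467,-0.051) with its keyway at about 11°. The wrist plan keeps J7 well in range: tool-y at -14.5° at the key, 101° at the lock, then clockwise to about 0°.

```bash
cat >> h.py <<'E'
def st(verbose=True):
    s=robot.get_state(); M=q2R(s["tool_rot"]); y=np.degrees(np.arctan2(M[1,1],M[0,1]))
    if verbose: print("t %.2f"%s["time"],"p",np.round(s["ee_pos"],4),"yaw_y %.2f"%y,"tilt %.4f"%np.arccos(min(1,-M[2,2])),"z",M[:,2].round(4),"F",s["wrist_force"].round(1),"M",s["moment"].round(2),"w %.1f"%(s["width"]*85.4),"j",s["joints"].round(2))
    return s,M,y
def delta(p,yaw,uprightfix=True):
    "shift mm and rotvec in the tool frame to bring TCP to p with tool y at yaw deg, tool z down"
    s,M,y=st()
    a=np.radians(yaw); Y=np.array([np.cos(a),np.sin(a),0]);Z=np.array([0,0,-1.]);T=np.stack([np.cross(Y,Z),Y,Z],1)
    d=M.T@(np.array(p)-s["ee_pos"])*1e3; w=R.from_matrix(M.T@T).as_rotvec()
    print("d",d.round(1),"w",w.round(3),"rows",np.linalg.norm(d)/62.5,np.degrees(np.linalg.norm(w))/10.7)
E
python3 -c "
from h import *
delta([.4975,-.309,.13],-14.5)"
```

```text
t 0.10 p [ 0.2235 -0.6364  0.2304] yaw_y -70.64 tilt 0.0018 z [-7.0e-04  1.6e-03 -1.0e+00] F [-0.3 -0.  -0.2] M [-0.08  0.04  0.01] w 85.7 j [ 1.2   0.47 -0.05  1.53  0.02  1.14 -0.08]
d [ 367.  -217.9  100.7] w [-0.002 -0.001 -0.98 ] rows 7.01608248671209 5.247012392085595
```

>>> {"fn": "arm_command", "kwargs": {
  "steps": [46, -27, 0, 0, 0, -0.12, 85, 92, -55, 10, 0, 0, -0.25, 85, 138, -82, 20, 0, 0, -0.38, 70, 184, -109, 30, 0, 0, -0.5, 60, 230, -137, 40, 0, 0, -0.63, 50, 275, -164, 55, 0, 0, -0.75, 45, 321, -191, 70, 0, 0, -0.87, 45, 350, -208, 85, 0, 0, -0.98, 45, 367, -218, 100, -0.002, -0.001, -0.98, 45, 367, -218, 101, -0.002, -0.001, -0.98, 45, 367, -218, 101, -0.002, -0.001, -0.98, 45],
  "force": 40
}}

```text
time: 1.48
ee_pos: [0.4971, -0.3108, 0.1305]
tool_rot: [0.001, 0.791, 0.612, -0.001]
wrist_force: [0.4, -0.2, -0.6]
width: 0.531
```

```bash
python3 - <<'E'
from h import *
delta([.4975,-.309,.044],-14.5)
import pickle
for n,(a,b,c_,d) in dict(top=(250,150,370,240),side=(220,90,340,220)).items():
    c=robot.camera(n); pickle.dump(c,open(n+"1.pkl","wb")); g=c["img"][b:d,a:c_]; cv2.imwrite(f"pics/{n}1.png",cv2.resize(g,None,fx=4.5,fy=4.5,interpolation=cv2.INTER_CUBIC))
E
```

```text
t 1.48 p [ 0.4971 -0.3108  0.1305] yaw_y -14.58 tilt 0.0028 z [ 2.0e-04 -2.7e-03 -1.0e+00] F [ 0.4 -0.2 -0.6] M [-0.    0.06 -0.04] w 45.4 j [ 0.76  0.46 -0.36  1.84  0.21  0.88  0.05]
d [ 2.  -0.1 86.5] w [ 0.001  0.003 -0.001] rows 1.3837390768617925 0.01647817296384105
```

View pics/top1.png

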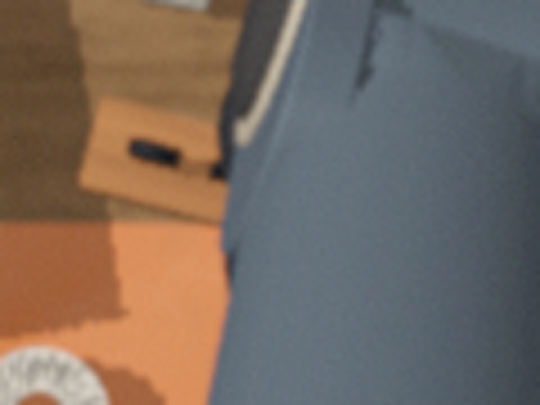

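View pics/side1.png

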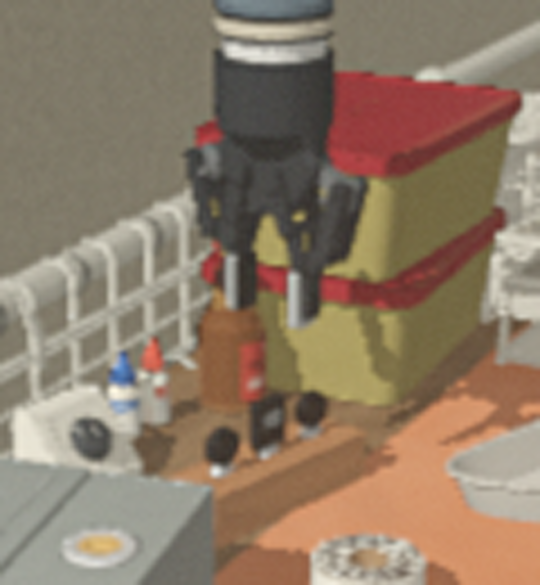

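The side view shows the open fingers straddling the rectangular head (enlarged picture: finger middle at x≈268, head at (266,425)). The arm hides it in the top view. I'll descend and grip.

>>> {"fn": "arm_command", "kwargs": {
  "steps": [1, 0, 30, 0, 0, 0, 45, 2, 0, 60, 0.001, 0.002, -0.001, 45, 2, 0, 80, 0.001, 0.002, -0.001, 45, 2, 0, 86.5, 0.001, 0.002, -0.001, 45, 2, 0, 86.5, 0.001, 0.002, -0.001, 45]
}}

```text
time: 2.2
ee_pos: [0.4983, -0.3085, 0.0442]
tool_rot: [0.0, 0.791, 0.612, 0.0]
wrist_force: [-0.6, -0.9, 0.5]
width: 0.527
```

```bash
python3 - <<'E'
from h import *
delta([.4975,-.309,.044],-14.5)
for n,(a,b,c_,d) in dict(side=(220,130,320,210)).items():
    c=robot.camera(n); g=c["img"][b:d,a:c_]; cv2.imwrite(f"pics/{n}2.png",cv2.resize(g,None,fx=6,fy=6,interpolation=cv2.INTER_CUBIC))
E
```

```text
t 2.20 p [ 0.4983 -0.3085  0.0442] yaw_y -14.50 tilt 0.0007 z [ 6.e-04 -3.e-04 -1.e+00] F [-0.6 -0.9  0.5] M [-0.04 -0.02  0.05] w 45.0 j [ 0.73  0.57 -0.33  1.89  0.27  0.72 -0.01]
d [-0.7 -0.6  0.2] w [0.001 0.    0.   ] rows 0.014959003700633444 0.00375845534212204
```

View pics/side2.png

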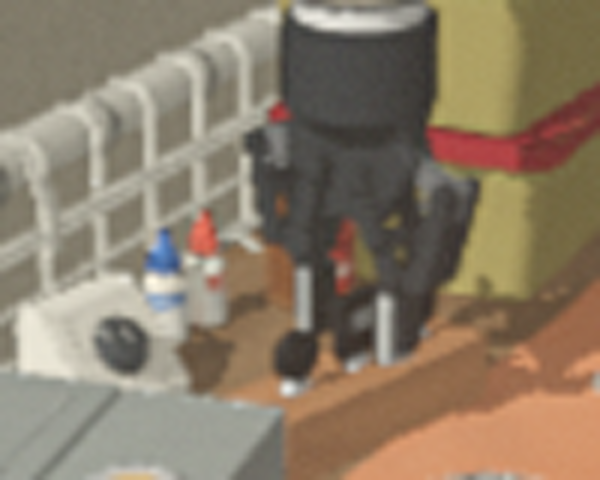

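The fingers straddle the rectangular head at the right height. Closing.

>>> {"fn": "arm_command", "kwargs": {
  "steps": [0, 0, 0, 0, 0, 0, 20, 0, 0, 0, 0, 0, 0, 10, 0, 0, 0, 0, 0, 0, 5, 0, 0, 0, 0, 0, 0, 5, 0, 0, 0, 0, 0, 0, 5, 0, 0, 0, 0, 0, 0, 5],
  "force": 60
}}

```text
time: 3.0
ee_pos: [0.4986, -0.308, 0.0446]
tool_rot: [0.0, 0.79, 0.613, 0.0]
wrist_force: [-1.8, 0.4, 5.8]
width: 0.096
```

```bash
python3 -c "
from h import *
st()"
```

```text
t 3.00 p [ 0.4986 -0.308   0.0446] yaw_y -14.44 tilt 0.0009 z [ 8.e-04 -5.e-04 -1.e+00] F [-1.8  0.4  5.8] M [ 0.12  0.36 -0.03] w 8.2 j [ 0.73  0.57 -0.33  1.89  0.27  0.72 -0.01]
```

>>> {"fn": "arm_command", "kwargs": {
  "steps": [0, 0, -8, 0, 0, 0, 5, 0, 0, -20, 0, 0, 0, 5, 0, 0, -40, 0, 0, 0, 5, 0, 0, -70, 0, 0, 0, 5, 0, 0, -100, 0, 0, 0, 5, 0, 0, -120, 0, 0, 0, 5, 0, 0, -120, 0, 0, 0, 5]
}}

```text
time: 3.88
ee_pos: [0.4993, -0.3082, 0.1659]
tool_rot: [0.002, 0.79, 0.613, 0.001]
wrist_force: [0.0, -0.4, -1.3]
width: 0.095
```

```bash
python3 - <<'E'
from h import *
delta([.4672,-.0505,.18],101)
for n,(a,b,c_,d) in dict(side=(220,90,320,210)).items():
    c=robot.camera(n); g=c["img"][b:d,a:c_]; cv2.imwrite(f"pics/{n}3.png",cv2.resize(g,None,fx=5,fy=5,interpolation=cv2.INTER_CUBIC))
E
```

```text
t 3.88 p [ 0.4993 -0.3082  0.1659] yaw_y -14.44 tilt 0.0042 z [ 0.0037 -0.002  -1.    ] F [ 0.  -0.4 -1.3] M [ 0.02  0.03 -0.04] w 8.1 j [ 0.77  0.42 -0.38  1.81  0.19  0.95  0.06]
d [241.6 -95.3 -14.7] w [ 2.000e-03  5.000e-03 -2.015e+00] rows 4.161123037410698 10.788676787797517
```

View pics/side3.png

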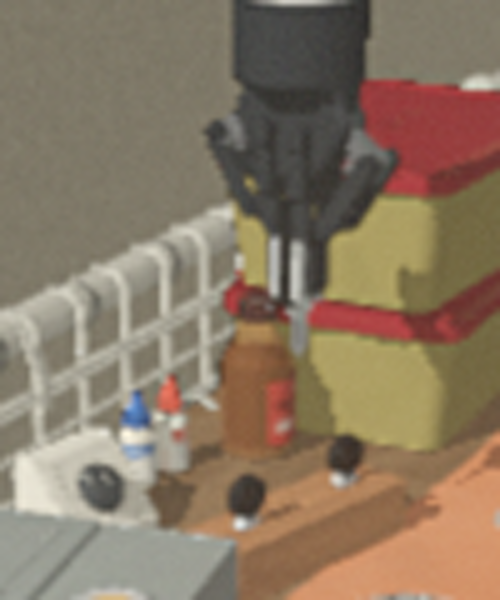

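The key is out and the two round keys stay in the block. Carrying it above the lock with the +115.5° yaw.

>>> {"fn": "arm_command", "kwargs": {
  "steps": [20, -8, 0, 0, 0, -0.17, 5, 40, -16, 0, 0, 0, -0.34, 5, 60, -24, 0, 0, 0, -0.51, 5, 80, -32, 0, 0, 0, -0.68, 5, 100, -40, 0, 0, 0, -0.85, 5, 120, -48, 0, 0, 0, -1.02, 5, 140, -56, 0, 0, 0, -1.19, 5, 160, -64, 0, 0, 0, -1.36, 5, 180, -72, 0, 0, 0, -1.53, 5, 200, -80, 0, 0, 0, -1.7, 5, 220, -88, 0, 0, 0, -1.85, 5, 235, -93, 0, 0, 0, -1.95, 5, 241.6, -95.3, 0, 0.002, 0.005, -2.015, 5, 241.6, -95.3, 0, 0.002, 0.005, -2.015, 5, 241.6, -95.3, 0, 0.002, 0.005, -2.015, 5]
}}

```text
time: 5.8
ee_pos: [0.4658, -0.0506, 0.1633]
tool_rot: [-0.002, -0.095, 0.995, 0.001]
wrist_force: [-0.6, -0.4, -1.0]
width: 0.096
```

```bash
python3 - <<'E'
from h import *
delta([.4672,-.0505,.135],101)
import pickle
for n,(a,b,c_,d) in dict(side=(160,60,300,230),top=(110,100,260,230)).items():
    c=robot.camera(n); pickle.dump(c,open(n+"4.pkl","wb"));g=c["img"][b:d,a:c_]; cv2.imwrite(f"pics/{n}4.png",cv2.resize(g,None,fx=3.5,fy=3.5,interpolation=cv2.INTER_CUBIC))
E
```

```text
t 5.80 p [ 0.4658 -0.0506  0.1633] yaw_y 100.93 tilt 0.0053 z [-0.0049  0.0021 -1.    ] F [-0.6 -0.4 -1. ] M [0.06 0.   0.  ] w 8.2 j [ 0.8   0.35 -0.94  2.04  0.36  0.92  1.43]
d [-1.5 -0.3 28.3] w [ 0.003 -0.004 -0.001] rows 0.45322726973467276 0.02925378842926102
```

View pics/side4.png

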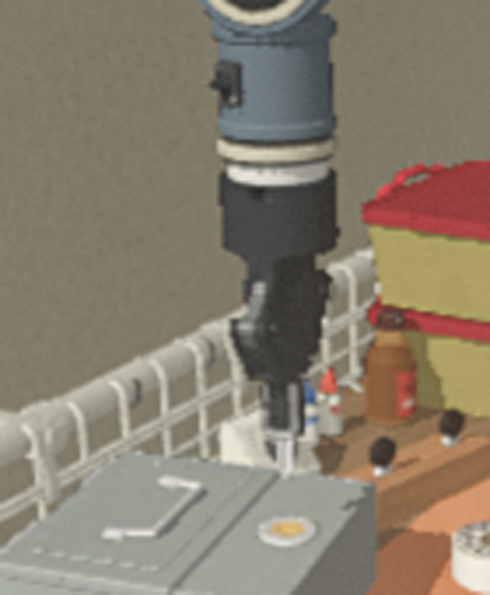

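View pics/top4.png

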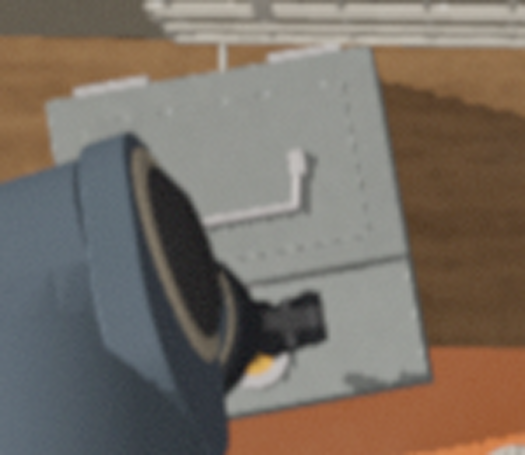

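```bash
python3 - <<'E'
from h import *
import pickle
s=pickle.load(open("side4.pkl","rb"))
a,b=215,160
g=cv2.resize(s["img"][b:225,a:275],None,fx=9,fy=9,interpolation=cv2.INTER_CUBIC); cv2.imwrite("pics/e.png",g)
q=lambda p:[round((x+.5-o)*9-.5,1) for x,o in zip(proj(s,p),(a,b))]
st_,M,y=st(False); e=st_["ee_pos"]
for z in(.088,.128,.1353,.1553): print(z,q((*e[:2],z)))
print("offset px per mm along key width",np.array(q((*(e[:2]+M[:2,0]*.01),.14)))-np.array(q((*e[:2],.14))), "along y",np.array(q((*(e[:2]+M[:2,1]*.01),.14)))-np.array(q((*e[:2],.14))))
print("lock",q((.4672,-.0505,.088)))
E
```

```text
0.088 [np.float64(248.5), np.float64(465.3)]
0.128 [np.float64(244.7), np.float64(330.3)]
0.1353 [np.float64(244.0), np.float64(305.2)]
0.1553 [np.float64(242.0), np.float64(235.7)]
offset px per mm along key width [35.4  4.6] along y [-13.7  14.7]
lock [np.float64(244.7), np.float64(464.5)]
```

View pics/e.png

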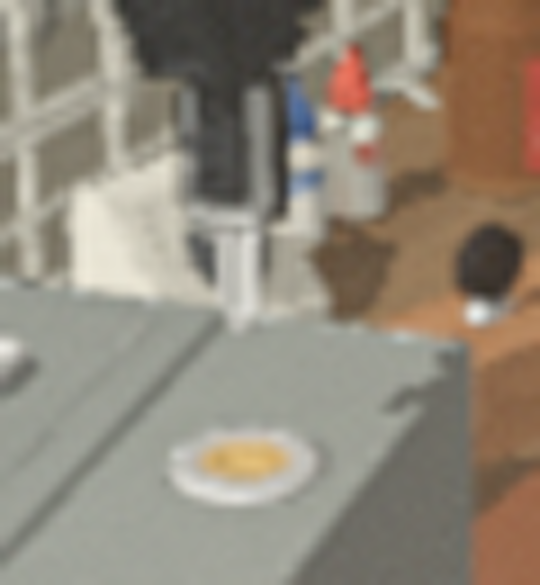

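In the enlarged side view the blade tip is at (240,330). It would be at x≈241 if directly over the lock axis, with the face centre at (245,465). So the key sits about 1.3 mm toward box +x in the hand, and the current x already compensates for it. I'll correct the tilt and descend to just above the face.

>>> {"fn": "arm_command", "kwargs": {
  "steps": [0, 0, 15, 0.003, -0.004, 0, 5, 0, 0, 30, 0.003, -0.004, 0, 5, 0, 0, 36, 0.003, -0.004, 0, 5, 0, 0, 36, 0.003, -0.004, 0, 5]
}}

```text
time: 6.4
ee_pos: [0.4657, -0.0498, 0.1271]
tool_rot: [-0.0, -0.096, 0.995, 0.0]
wrist_force: [0.3, 0.2, -1.4]
width: 0.094
```

```bash
python3 - <<'E'
from h import *
delta([.4660,-.0505,.12],101)
import pickle
c=robot.camera("side"); pickle.dump(c,open("side5.pkl","wb"))
a,b=215,160
g=cv2.resize(c["img"][b:225,a:275],None,fx=9,fy=9,interpolation=cv2.INTER_CUBIC); cv2.imwrite("pics/e2.png",g)
c=robot.camera("top");cv2.imwrite("pics/top5.png",cv2.resize(c["img"][165:225,160:240],None,fx=8,fy=8,interpolation=cv2.INTER_CUBIC))
E
```

```text
t 6.40 p [ 0.4657 -0.0498  0.1271] yaw_y 101.04 tilt 0.0008 z [-7.e-04  4.e-04 -1.e+00] F [ 0.3  0.2 -1.4] M [-0.02  0.01 -0.01] w 8.0 j [ 0.75  0.4  -0.9   2.08  0.42  0.85  1.37]
d [-0.2 -0.7  7.1] w [ 0.001 -0.001  0.001] rows 0.11437977544474881 0.00550672573473405
```

View pics/e2.png

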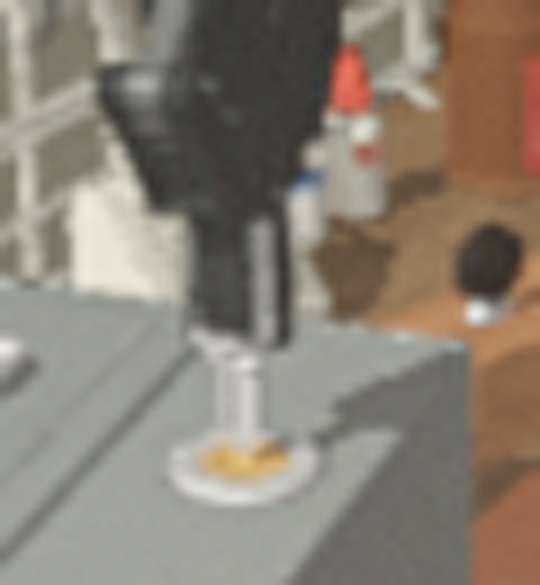

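View pics/top5.png

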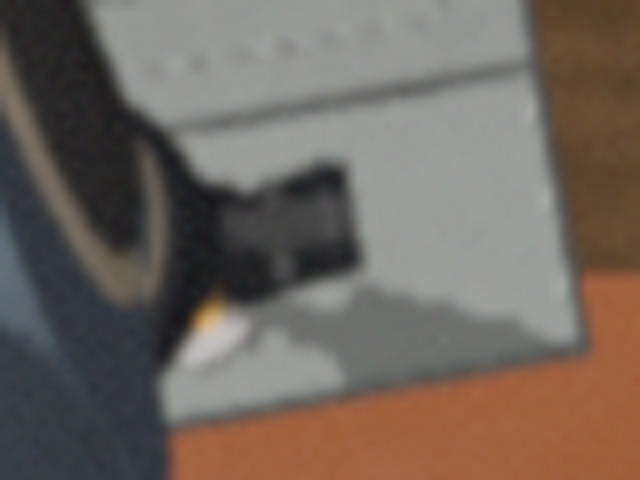

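The tip is about 1 mm above the face at roughly (240,448), against an expected axis x of 244. I'll nudge by sub-millimetre amounts and probe 8 mm down.

>>> {"fn": "arm_command", "kwargs": {
  "steps": [0.4, -0.7, 1, 0.001, -0.001, 0, 5, 0.4, -0.7, 3, 0.001, -0.001, 0, 5, 0.4, -0.7, 5, 0.001, -0.001, 0, 5, 0.4, -0.7, 7, 0.001, -0.001, 0, 5, 0.4, -0.7, 8, 0.001, -0.001, 0, 5]
}}

```text
time: 7.12
ee_pos: [0.4658, -0.0508, 0.1197]
tool_rot: [0.001, -0.096, 0.995, -0.001]
wrist_force: [0.2, 0.4, -1.5]
width: 0.094
```

```bash
python3 - <<'E'
from h import *
delta([.4653,-.0505,.118],101)
c=robot.camera("side")
a,b=215,160
g=cv2.resize(c["img"][b:225,a:275],None,fx=9,fy=9,interpolation=cv2.INTER_CUBIC); cv2.imwrite("pics/e3.png",g)
E
```

```text
t 7.12 p [ 0.4658 -0.0508  0.1197] yaw_y 101.02 tilt 0.0020 z [ 1.8e-03 -9.0e-04 -1.0e+00] F [ 0.2  0.4 -1.5] M [ 0.05 -0.01 -0.  ] w 8.0 j [ 0.74  0.41 -0.89  2.09  0.44  0.83  1.36]
d [0.4 0.3 1.7] w [-0.001  0.002  0.   ] rows 0.028542424915814348 0.010666315391331121
```

View pics/e3.png

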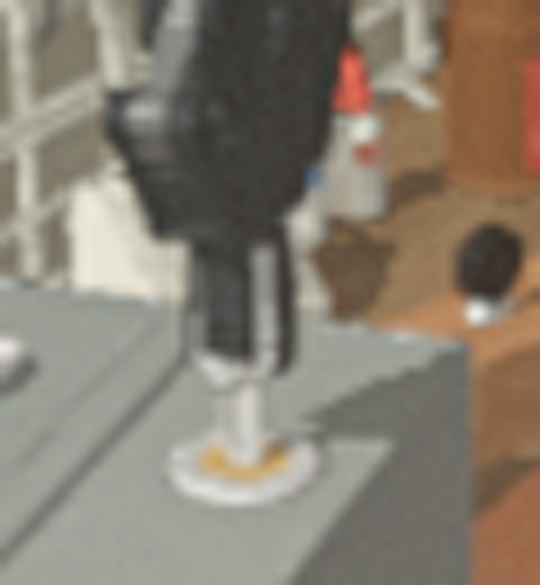

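There's no contact force with the tip about 3 mm below face level, so it has entered. Continuing down in small steps.

>>> {"fn": "arm_command", "kwargs": {
  "steps": [0, 0, 1.5, -0.001, 0.002, 0, 5, 0, 0, 3, -0.001, 0.002, 0, 5, 0, 0, 4.5, -0.001, 0.002, 0, 5, 0, 0, 6, -0.001, 0.002, 0, 5]
}}

```text
time: 7.68
ee_pos: [0.4659, -0.0511, 0.1138]
tool_rot: [-0.0, -0.096, 0.995, -0.0]
wrist_force: [-0.8, -1.3, 1.4]
width: 0.096
```

```bash
python3 - <<'E'
from h import *
delta([.4655,-.0508,.110],101)
E
```

```text
t 7.67 p [ 0.4659 -0.0511  0.1138] yaw_y 101.00 tilt 0.0008 z [-2.e-04 -8.e-04 -1.e+00] F [-0.8 -1.3  1.4] M [-0.31  0.03 -0.08] w 8.2 j [ 0.74  0.42 -0.88  2.09  0.45  0.82  1.35]
d [0.4 0.3 3.8] w [-0.001 -0.     0.   ] rows 0.06184486488986584 0.004359872099738141
```

>>> {"fn": "arm_command", "kwargs": {
  "steps": [0, -0.5, 1, 0, 0, 0, 5, 0, -0.6, 2.5, 0, 0, 0, 5, 0, -0.6, 4, 0, 0, 0, 5, 0, -0.6, 5, 0, 0, 0, 5]
}}

```text
time: 8.18
ee_pos: [0.4652, -0.0514, 0.1086]
tool_rot: [-0.001, -0.096, 0.995, -0.0]
wrist_force: [-3.8, -2.0, 2.8]
width: 0.094
```

```bash
python3 - <<'E'
from h import *
delta([.4655,-.0508,.105],101)
E
```

```text
t 8.18 p [ 0.4652 -0.0514  0.1086] yaw_y 101.02 tilt 0.0019 z [-1.8e-03 -6.0e-04 -1.0e+00] F [-3.8 -2.   2.8] M [-0.17  0.87  0.  ] w 8.0 j [ 0.73  0.43 -0.87  2.1   0.46  0.81  1.34]
d [-0.4  0.5  3.6] w [-0.    -0.002  0.   ] rows 0.05838083095222405 0.01037364701299099
```

The first wafer is pressing in −x as expected (about 4 N). Pushing on with a small wiggle.

>>> {"fn": "arm_command", "kwargs": {
  "steps": [0, -0.3, 1.5, 0, 0, 0.05, 5, 0, -0.3, 3, 0, 0, -0.05, 5, 0, -0.3, 4.5, 0, 0, 0.05, 5, 0, -0.3, 6, 0, 0, -0.05, 5, 0, -0.3, 6, 0, 0, 0, 5]
}}

```text
time: 8.8
ee_pos: [0.4652, -0.0516, 0.1024]
tool_rot: [-0.001, -0.096, 0.995, 0.0]
wrist_force: [-3.3, 0.0, 1.5]
width: 0.098
```

```bash
python3 - <<'E'
from h import *
delta([.4655,-.0508,.096],101)
E
```

```text
t 8.80 p [ 0.4652 -0.0516  0.1024] yaw_y 100.97 tilt 0.0021 z [-0.0021 -0.     -1.    ] F [-3.3  0.   1.5] M [0.   0.89 0.07] w 8.4 j [ 0.72  0.44 -0.86  2.1   0.47  0.8   1.33]
d [-0.5  0.7  6.4] w [ 0.    -0.002 -0.001] rows 0.10313310448397732 0.01153994691476726
```

>>> {"fn": "arm_command", "kwargs": {
  "steps": [0, 0, 1.5, 0, 0, 0.05, 5, 0, 0, 3, 0, 0, -0.05, 5, 0, 0, 4.5, 0, 0, 0.05, 5, 0, 0, 6, 0, 0, -0.05, 5, 0, 0, 6, 0, 0, 0, 5]
}}

```text
time: 9.43
ee_pos: [0.4652, -0.0516, 0.0966]
tool_rot: [-0.001, -0.096, 0.995, -0.0]
wrist_force: [-4.2, -0.2, 3.0]
width: 0.096
```

```bash
python3 - <<'E'
from h import *
delta([.4655,-.0508,.096],101)
c=robot.camera("side")
a,b=215,160
g=cv2.resize(c["img"][b:225,a:275],None,fx=9,fy=9,interpolation=cv2.INTER_CUBIC); cv2.imwrite("pics/e4.png",g)
E
```

```text
t 9.43 p [ 0.4652 -0.0516  0.0966] yaw_y 100.97 tilt 0.0021 z [-2.1e-03 -2.0e-04 -1.0e+00] F [-4.2 -0.2  3. ] M [-0.1   1.02  0.02] w 8.2 j [ 0.71  0.45 -0.85  2.11  0.48  0.79  1.32]
d [-0.4  0.8  0.5] w [ 0.    -0.002 -0.   ] rows 0.01661481241203482 0.011380565685533627
```

View pics/e4.png

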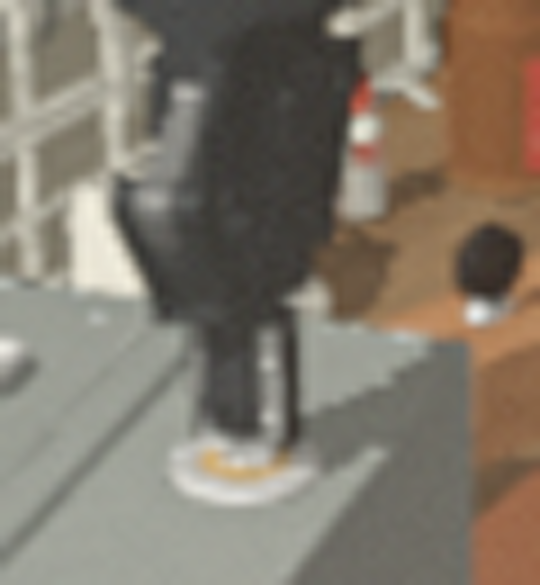

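The neck is nearly at the face. Pressing on until the force shows the shoulder seating.

>>> {"fn": "arm_command", "kwargs": {
  "steps": [0, 0, 1, 0, 0, 0.05, 5, 0, 0, 2, 0, 0, -0.05, 5, 0, 0, 2, 0, 0, 0, 5]
}}

```text
time: 9.85
ee_pos: [0.4656, -0.0517, 0.0962]
tool_rot: [-0.001, -0.096, 0.995, -0.001]
wrist_force: [-9.7, -0.6, 20.9]
width: 0.093
```

```bash
python3 -c "
from h import *
st()"
```

```text
t 9.85 p [ 0.4656 -0.0517  0.0962] yaw_y 101.01 tilt 0.0032 z [-0.0021 -0.0024 -1.    ] F [-9.7 -0.6 20.9] M [-0.16  2.22  0.06] w 8.0 j [ 0.71  0.45 -0.85  2.11  0.48  0.79  1.32]
```

The shoulder seated: TCP stopped at 0.0962 under 21 N, which puts the key origin at 0.088, exactly the face height. Now turning clockwise about the key's axis, which lies about 1.4 mm toward tool −x.

>>> {"fn": "arm_command", "kwargs": {
  "steps": [0, 0, -0.5, 0, 0, 0, 5, 0, 0.2, -0.5, 0, 0, 0.17, 5, -0.1, 0.5, -0.5, 0, 0, 0.34, 5, -0.2, 0.7, -0.5, 0, 0, 0.51, 5, -0.3, 0.9, -0.5, 0, 0, 0.68, 5, -0.5, 1.1, -0.5, 0, 0, 0.85, 5, -0.5, 1.1, -0.5, 0, 0, 0.85, 5],
  "force": 80
}}

```text
time: 10.72
ee_pos: [0.4659, -0.0501, 0.0964]
tool_rot: [-0.0, 0.323, 0.947, -0.001]
wrist_force: [-7.0, -0.5, 15.0]
width: 0.09
```

```bash
python3 -c "
from h import *
st()"
```

```text
t 10.72 p [ 0.4659 -0.0501  0.0964] yaw_y 52.36 tilt 0.0023 z [-0.0012 -0.0019 -1.    ] F [-7.  -0.5 15. ] M [-0.02  1.73  0.13] w 7.7 j [ 0.55  0.39 -0.64  2.11  0.35  0.74  0.6 ]
```

>>> {"fn": "arm_command", "kwargs": {
  "steps": [0.4, -0.1, 0, 0, 0, 0.17, 5, 0.3, 0.2, 0, 0, 0, 0.34, 5, 0.2, 0.4, 0, 0, 0, 0.51, 5, 0.1, 0.6, 0, 0, 0, 0.65, 5, 0.1, 0.6, 0, 0, 0, 0.65, 5]
}}

```text
time: 11.35
ee_pos: [0.467, -0.0492, 0.0964]
tool_rot: [0.0, 0.608, 0.794, -0.0]
wrist_force: [-5.9, 0.8, 12.2]
width: 0.093
```

```bash
python3 - <<'E'
from h import *
st()
c=robot.camera("side")
g=cv2.resize(c["img"][130:260,150:290],None,fx=4.2,fy=4.2,interpolation=cv2.INTER_CUBIC); cv2.imwrite("pics/s6.png",g)
E
```

```text
t 11.35 p [ 0.467  -0.0492  0.0964] yaw_y 15.13 tilt 0.0010 z [ 6.e-04 -8.e-04 -1.e+00] F [-5.9  0.8 12.2] M [0.23 1.27 0.04] w 8.0 j [ 0.42  0.36 -0.49  2.12  0.26  0.72  0.03]
```

View pics/s6.png

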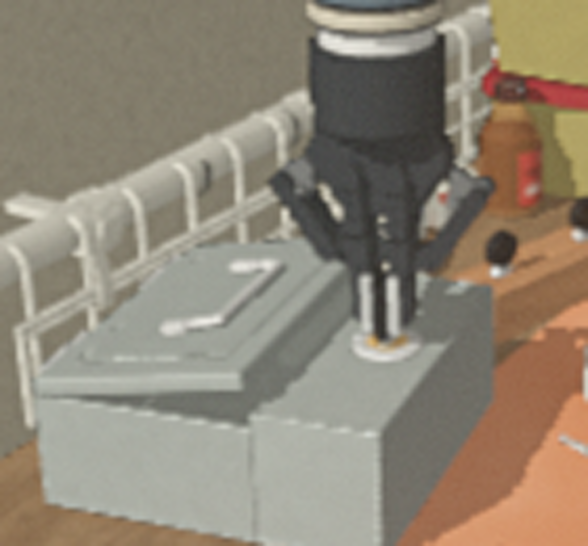

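The lid has sprung up (gap visible at its front edge around (240,400)). The hand has turned 1.5 rad, so I'll add about 0.17 rad for the play.

>>> {"fn": "arm_command", "kwargs": {
  "steps": [0, 0.1, 0, 0, 0, 0.08, 5, 0, 0.2, 0, 0, 0, 0.17, 5, 0, 0.2, 0, 0, 0, 0.17, 5, 0, 0.2, 0, 0, 0, 0.17, 5]
}}

```text
time: 11.9
ee_pos: [0.4674, -0.0491, 0.0964]
tool_rot: [0.001, 0.673, 0.74, 0.0]
wrist_force: [-4.0, 1.5, 12.5]
width: 0.093
```

```bash
python3 - <<'E'
from h import *
st()
c=robot.camera("side")
g=cv2.resize(c["img"][130:260,150:290],None,fx=4.2,fy=4.2,interpolation=cv2.INTER_CUBIC); cv2.imwrite("pics/s7.png",g)
g=cv2.resize(c["img"][160:225,215:275],None,fx=9,fy=9,interpolation=cv2.INTER_CUBIC); cv2.imwrite("pics/e7.png",g)
P=pts(c); z=P[...,2]
# lid front edge height from depth: line beyond deck at box frame x
a=np.radians(11); L=np.array([.4672,-.0505]); D=P[...,:2]-L; bx=D@[np.cos(a),np.sin(a)]; by=D@[-np.sin(a),np.cos(a)]
for x0 in(-.02,.03,.05,.08,.11,.14):
    m=(abs(bx-x0)<.005)&(by>.03)&(by<.095)&(z>.06); print(x0,m.sum(),np.nanmedian(z[m]).round(4) if m.any() else None)
st()
E
```

```text
t 11.90 p [ 0.4674 -0.0491  0.0964] yaw_y 5.44 tilt 0.0011 z [ 1.1e-03 -4.0e-04 -1.0e+00] F [-4.   1.5 12.5] M [0.33 1.13 0.05] w 7.9 j [ 0.39  0.35 -0.45  2.12  0.23  0.71 -0.12]
-0.02 474 0.3838
0.03 184 0.3841
0.05 106 0.1058
0.08 51 0.1043
0.11 52 0.0991
0.14 43 0.0929
t 11.95 p [ 0.4674 -0.0491  0.0964] yaw_y 5.44 tilt 0.0011 z [ 1.1e-03 -3.0e-04 -1.0e+00] F [-4.9  2.  11.5] M [0.34 1.22 0.03] w 7.9 j [ 0.39  0.35 -0.45  2.12  0.23  0.71 -0.12]
```

View pics/e7.png

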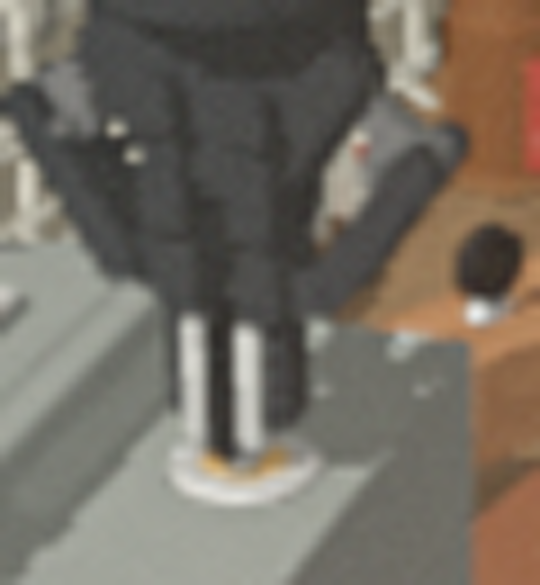

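View pics/s7.png

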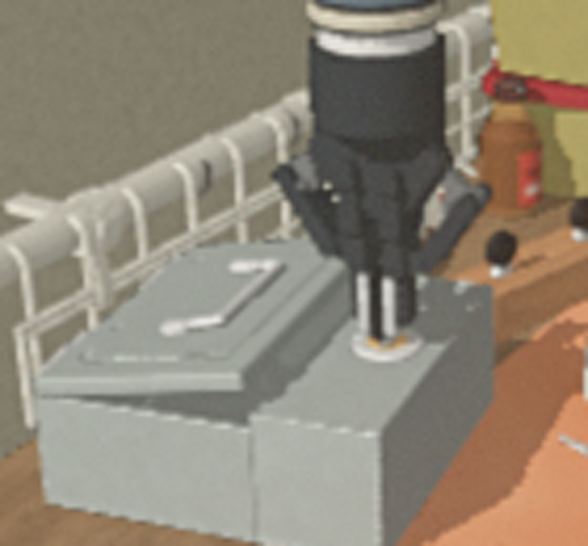

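The lid is up: its front edge is at about 0.106 m and it falls off toward the hinge. The grip width is unchanged at 7.9 mm, so the flat head can't have twisted between the pads. TCP height is still 0.0964 m with about 12 N down, so the key is fully home. Handing in.

```bash
python3 - <<'E'
from h import *
ms=[]
for i in range(5):
    robot.camera("side"); s=robot.get_state(); ms.append(s["moment"][2])
print("Mz",np.mean(ms).round(3)); st()
print(robot.close_job())
E
```

```text
Mz 0.089
t 12.20 p [ 0.4674 -0.0491  0.0964] yaw_y 5.43 tilt 0.0011 z [ 1.e-03 -3.e-04 -1.e+00] F [-5.   1.1 12.3] M [0.34 1.14 0.09] w 7.6 j [ 0.39  0.35 -0.45  2.12  0.23  0.71 -0.12]
the job is handed in; nothing more can be done
None
```

I took the rectangular-headed key out of the middle slot and wiggled it past the wafers until its shoulder seated. I then turned it clockwise about 1.67 rad at the hand and handed the job in at 12.2 s, still holding it turned. No verdict was reported.

**Last checks:**
- **Lid:** up in the side view, with its front edge at about 0.106 m. I put the opening at roughly 0.14 to 0.19 rad from its slope.
- **Key depth:** the tool height stayed at 0.0964 m with about 12 N pressing down, so the key is fully home.
- **Grip:** the jaws held steady at about 8 mm and the hand is upright within 0.002 rad.
- **Other items:** at least one round key and the bottle showed in place in the final side view. I did not measure either round key or check the label roll after the turn.

**Checks that disagreed or were indirect:**
- **Lock angle:** I could not see it directly. From the hand's turn less the stated play I put it at 1.37 rad or more.
- **Spring moment:** single readings about the vertical axis were noisy, from 0.03 to 0.13 N m. Their average of 0.09 N m is a little below the expected 0.12 N m.
- **Side force:** about 5 N remained along world −x.

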